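# Empty the drying basket

## Robot

A 6-joint arm with a two-finger parallel gripper is mounted at the origin on the work surface. World frame = base frame: x ahead of the robot, y to its left, z up, the work surface at z = 0. Lengths are in m, angles in rad, forces in N, time in s.
With the tool pointing down it reaches from about 0.425 to 0.95 m from the base axis. Payload 3.5 kg.
Tool frame: the origin (TCP) lies where the fingers leave the gripper's body, on its centre line; the fingertips stand 73 mm ahead of it and the grasp point (between the pads) lies 54 mm ahead of it; z points along the fingers, y is the line along which they close (so a half turn about z gives the same grasp; the last joint's range is limited). The gripper opens to 85 mm and grips with 20 to 120 N. Pads are 22 mm wide; open, the fingers measure 114 mm over their backs; the gripper's body (76 mm by 85 mm) begins 54 mm behind the grasp point. The pads swing forward as they close: fully open they stand 13 mm farther back than shut.
Start: joints at [-1.429, 0.286, 1.577, -0, 1.279, -0.15], TCP at [0.194, -0.646, 0.304] pointing down, gripper open.
Joint ranges: [-2.77, 2.77], [-0.9, 2.22], [0.21, 2.48], [-1.53, 4.67], [0.24, 2.81], [-2.84, 2.84]. Speed limits (rad/s): [2.79, 2.79, 3.14, 3.14, 3.14, 3.14].

## Interface

Orientations are given as a unit quaternion [w, x, y, z].
In Python, from rig import manip, optics, job gives the robot as it stands.
- The arm moves only by the tool drive_tool, never from a script. Its argument "commands" is a list that holds one entry, the list of rows, each a list of 5 numbers: the shift along the tool's x, y, z in mm, then the turn about the tool's z in rad, then the closure in counts, from 0 (fully open) to 255 (shut). A call has 1 to 12 rows; each row shifts and turns the commanded pose from where the row before left it, along the tool's axes as they then stand; what a row does not reach is not made up. A row lasts 1/10 s, in which the tool goes at most 50 mm and 8.59 degrees, less where a joint would pass 70% of its speed; a pose out of reach is approached as far as the arm can. A call with a gripper value outside its range is refused whole. The fingers move at their own pace and stop on an object; "grip_force" is the grip in N (left out, the last holds). Time passes only in rows, so rows that do not move let the fingers close. It gives the time, the measured TCP pose, the force, the opening and the grip force at its end, in the units of the state.
- manip.get_state(): the state, without advancing time (a new reading comes with each control period).
- optics.grab_frame(name): name is "scene" or "top" or "wrist"; returns the picture (400x640x3 uint8, red, green, blue); there is no depth.
- optics.camera_model(name): a dict with "fx", "fy", "cx", "cy" (pixels), "extrinsics" (4x4, takes a point from world to camera coordinates); the wrist camera has in their place "tool_from_camera" (4x4, takes a point from camera to tool coordinates, whose origin is the TCP and whose axes are the flange's). Camera axes: x right, y down, z forward; pixel columns grow to the right and rows downward; lengths in m; the calibration is good to about 2 mm. A picture is of the moment at which its call begins: read the wrist's pose just before it. camera_model takes no time and is no camera call.
- job.job_done(): hands the job in; it is judged then, once.
The state is a dict: "time": time; "q": joint angles; "qvel": joint speeds; "tau": joint torques, N m; "eef_pos": TCP position; "eef_rot": TCP orientation; "force": force on the tool from outside, world axes, zero at the start; "moment": the same for the moment, N m; "gripper_width": opening from 0.0 (shut) to 1.0 (fully open); "grip_force": force on a finger pad.
Only numpy, scipy, OpenCV 4.12 (cv2) and the standard library are available. Lean on these libraries where they do the work, as an engineer would, in place of code of your own. Each camera call takes 0.05 s, during which the arm holds its last target. There are 200 camera calls.

## Task

Pull the drying basket up by its handle, notch by notch, until the pawl holds it at the top notch. With the basket up there, sort the clean steel parts out of it: every round jar into the round dish and every rectangular block into the rectangular tray. Then push the pawl's thumb tab to let the empty basket all the way down again, and leave the bottle, the beaker and the glove carton where they stand.

Things in the scene. Friction and masses are not known exactly. Their poses are not given: they have to be found in the camera images.
- lift (a joint): height of the drying basket in m: 0 = fully down, 0.094 = upper stop. Basket, bracket, toothed rail and handle are one steel piece that slides straight up. Its rail has four teeth 20 mm apart: the sprung pawl lets it rise and holds it at 0.02, 0.04, 0.06 or 0.08 (top notch). Rise 5 to 12 mm past a notch for the pawl to click in, then let it settle back.
- pawl (a joint): angle in rad of the sprung pawl beside the rail: 0 = tip in the teeth (rest position, returned to by its spring), 0.5 = fully swung out. From about 0.25 on, the rail is free to sink. Pressing its thumb tab down raises this angle, with about 3 to 6 N.
- dryer: white sheet-metal drying box, fixed, 180 (its x) x 230 (y) x 105 mm high, walls 6 mm, open on top, with a slot in its far (+x) wall for the bracket. Origin at the centre of its underside; its +x points to the mast with rail and pawl, whose rail axis stands 145 mm from the origin along +x, y = 0.
- handle (a point): centre of the black handle bar on top of the rail: 42 mm long along the box's x, 16 mm wide along the box's y, 22 mm high; pinch it from above across its 16 mm and pull straight up. It is 174 mm above the bench when the basket is down and rises with it.
- basket_floor (a point): centre of the basket's inner floor, axes as the drying box's. Inner floor 140 (x) x 200 (y) mm, rim 14 mm above the floor. 20 mm above the bench when down. Basket and rail weigh about 0.7 kg; a damper makes the free basket sink at about 0.1 m/s, and lifting meets 60 N per m/s plus about 8 N.
- pawl_tab (a point): middle of the upper face of the pawl's square steel thumb tab (22 x 22 mm), 75 mm from the rail along the box's +y and about 103 mm above the bench; hinged along the box's x, 47 mm from the pivot. Push it straight down 17 to 20 mm with the shut fingertips and keep it there about 2 s to free the rail; released, it springs back.
- dish: round white shallow dish, fixed, outer diameter 152 mm, 18 mm high, wall and floor 4 mm. Origin at the centre of its underside.
- tray: rectangular white shallow tray, fixed, 190 (its x) x 120 (y) x 18 mm high, wall and floor 4 to 5 mm. Origin at the centre of its underside.
- bottle: capped glass bottle, 68 mm diameter, 150 mm high, loose bystander. Origin at the centre of its underside.
- glovebox: blue glove carton 100 x 160 x 70 mm, loose bystander. Origin at the centre of its underside.
- beaker: glass beaker, 70 mm diameter, 90 mm high, loose bystander. Origin at the centre of its underside.
- jar1: round lidded steel jar, 34 mm diameter, 38 mm high, about 70 g; z along its axis, origin at the centre of its underside. Starts standing in the basket; may be absent.
- jar2: round lidded steel jar, 34 mm diameter, 38 mm high, about 70 g; z along its axis, origin at the centre of its underside. Starts standing in the basket; may be absent.
- jar3: round lidded steel jar, 34 mm diameter, 38 mm high, about 70 g; z along its axis, origin at the centre of its underside. Starts standing in the basket; may be absent.
- block1: rectangular steel block, 24 (x) x 44 (y) x 38 (z) mm, with two black dimples on top, about 70 g; origin at the centre of its underside. Starts standing in the basket; may be absent.
- block2: rectangular steel block, 24 (x) x 44 (y) x 38 (z) mm, with two black dimples on top, about 70 g; origin at the centre of its underside. Starts standing in the basket; may be absent.
- block3: rectangular steel block, 24 (x) x 44 (y) x 38 (z) mm, with two black dimples on top, about 70 g; origin at the centre of its underside. Starts standing in the basket; may be absent.
Things that resemble listed ones, but are neither listed nor needed, are in the scene too. Leave any blue look-alike of the jar3 alone. Leave any pink look-alike of the block1 alone.

How it is judged:
On the way, in this order (a step that is already met when the one before it is completed fails the run):
1. the basket hangs at the top notch (value of joint lift between 0.0755 and 0.0825 m and value of joint pawl below 0.08 rad), for 0.5 s.
2. with the basket still up, all jars lie in the dish and all blocks in the tray (horizontal distance between each of jar1, jar2, jar3 and dish below 0.068 m and height (world z) of each of jar1, jar2, jar3, block1, block2, block3 below 0.045 m and linear speed of each of jar1, jar2, jar3, block1, block2, block3 below 0.03 m/s and x of block1 in the frame of tray between -0.09 and 0.09 m and y of block1 in the frame of tray between -0.056 and 0.056 m and x of block2 in the frame of tray between -0.09 and 0.09 m and y of block2 in the frame of tray between -0.056 and 0.056 m and x of block3 in the frame of tray between -0.09 and 0.09 m and y of block3 in the frame of tray between -0.056 and 0.056 m and value of joint lift above 0.07 m), for 0.3 s.
3. the basket is fully down (value of joint lift below 0.004 m), for 0.3 s.
At the end, for the whole second after the job is handed in: every jar present rests inside the round dish (centre within 68 mm of the dish's centre, not on top of a pile), every block present rests inside the rectangular tray, the basket is fully down (within 4 mm) and the pawl has sprung back (horizontal distance between each of jar1, jar2, jar3 and dish below 0.068 m and height (world z) of each of jar1, jar2, jar3, block1, block2, block3 below 0.045 m and linear speed of each of jar1, jar2, jar3, block1, block2, block3 below 0.03 m/s and x of block1 in the frame of tray between -0.09 and 0.09 m and y of block1 in the frame of tray between -0.056 and 0.056 m and x of block2 in the frame of tray between -0.09 and 0.09 m and y of block2 in the frame of tray between -0.056 and 0.056 m and x of block3 in the frame of tray between -0.09 and 0.09 m and y of block3 in the frame of tray between -0.056 and 0.056 m and value of joint lift below 0.004 m and value of joint pawl below 0.08 rad); the robot touches nothing.
It fails at once if a bystander is moved by more than 30 mm (distance of any of bottle, glovebox, beaker from where it was at the start of the episode above 0.03 m).
Of jar1, jar2, jar3 only 2 to 3 are there at a start; the rules pass over those that are not, and their reading is None.
Of block1, block2, block3 only 2 to 3 are there at a start; the rules pass over those that are not, and their reading is None.
At some moment in a run one of jar1, jar2, jar3, block1, block2, block3 may be knocked a few centimetres aside while the robot is not near it.
Once in a run the grip may slacken for a moment while it holds something.
It also fails if it takes over 210 s, if anything falls off the work surface, if the arm or the gripper's body presses on something with over 40 N, if the wrist force passes 120 N, or if a joint passes its speed limit or range.

## Working session

There is one attempt and no reset: what is moved stays moved. The work goes in short steps, Python scripts to look and compute and a tool call to move; the robot and the scene stay as the last step left them, time stands still between calls to the robot, and variables do not carry over. Pictures are saved under pics/ and viewed, at most 14 in all, crops included, and the job is handed in when it is done.

Besides the shell and the picture viewer there is one more tool, called after "Emit:" in YAML: its name, and indented under it one key for each argument. drive_tool: Moves the arm, as the interface text tells. Its arguments: {"type":"object","properties":{"commands":{"type":"array"},"grip_force":{"type":"number"}},"required":["commands"]}

```bash
mkdir -p pics; ls; python3 - <<'E'
from rig import manip, optics, job
import cv2,numpy as np
s=manip.get_state();print({k:np.round(v,3) for k,v in s.items()})
for n in("scene","top"):
    cv2.imwrite(f"pics/{n}0.png",optics.grab_frame(n)[:,:,::-1])
for n in("scene","top","wrist"):
    print(n,optics.camera_model(n))
E
```

```text
pics
{'time': np.float64(0.0), 'q': array([-1.429,  0.287,  1.578, -0.   ,  1.279, -0.15 ]), 'qvel': array([ 0.001,  0.   ,  0.   , -0.001, -0.   , -0.   ]), 'tau': array([-0.0000e+00, -4.0599e+01, -2.9263e+01, -0.0000e+00,  6.0000e-03,
        0.0000e+00]), 'eef_pos': array([ 0.194, -0.646,  0.303]), 'eef_rot': array([-0.001,  0.989,  0.145, -0.   ]), 'force': array([-0.3  , -0.063,  1.102]), 'moment': array([-0.017, -0.008, -0.003]), 'grip_force': np.float64(0.0), 'gripper_width': np.float64(0.999)}
scene {'fx': 386.02004584397775, 'fy': 386.02004584397775, 'cx': 318.50229861079083, 'cy': 199.25777206239843, 'extrinsics': array([[-0.63417719,  0.77317661,  0.00414895,  0.36797512],
       [ 0.4756828 ,  0.39438504, -0.78624825, -0.18345046],
       [-0.60954504, -0.49664713, -0.61789681,  1.20977253],
       [ 0.        ,  0.        ,  0.        ,  1.        ]])}
top {'fx': 370.15607969834923, 'fy': 370.15607969834923, 'cx': 318.13499060884897, 'cy': 203.2294827216048, 'extrinsics': array([[-1.32570094e-02, -9.99745706e-01,  1.82421420e-02,
        -4.54196996e-04],
       [-9.94192037e-01,  1.12303570e-02, -1.07033045e-01,
         5.72986822e-01],
       [ 1.06800962e-01, -1.95551304e-02, -9.94088100e-01,
         8.72042030e-01],
       [ 0.00000000e+00,  0.00000000e+00,  0.00000000e+00,
         1.00000000e+00]])}
wrist {'fx': 291.42618163240155, 'fy': 291.42618163240155, 'cx': 321.0113003548444, 'cy': 197.39935109072442, 'tool_from_camera': array([[ 8.44540871e-04, -9.56106532e-01, -2.93018065e-01,
         7.45184215e-02],
       [ 9.99999519e-01,  6.61133397e-04,  7.24960439e-04,
        -3.81372411e-04],
       [-4.99415382e-04, -2.93018537e-01,  9.56106630e-01,
        -7.14110623e-02],
       [ 0.00000000e+00,  0.00000000e+00,  0.00000000e+00,
         1.00000000e+00]])}
```

View pics/scene0.png

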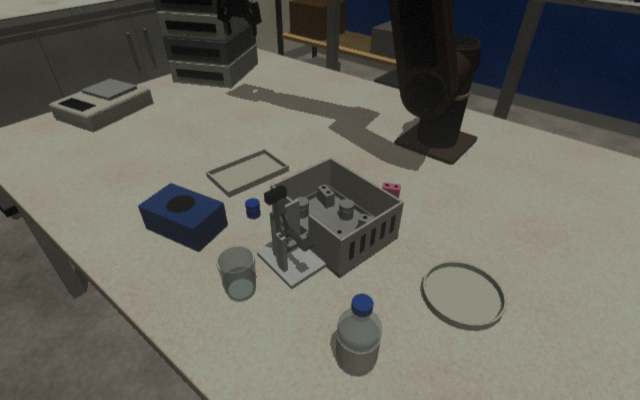

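View pics/top0.png

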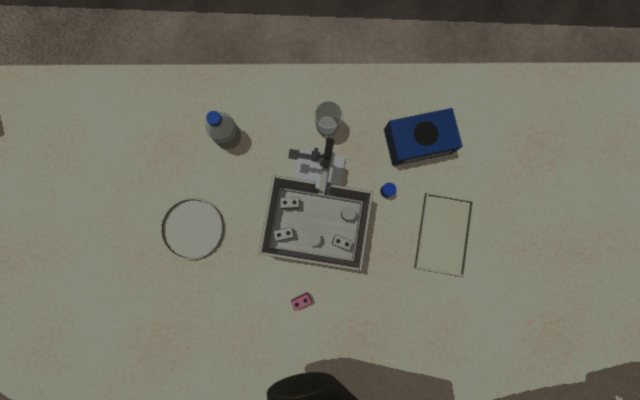

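The pictures show: dryer around (317,223) in the top view, handle (329,147), pawl tab near (294,154), dish (193,228), tray (444,235), three blocks (290,203), (284,234), (342,242), two jars (349,214), (315,240). The blue jar and pink block stand outside the box.

```bash
cat > h.py <<'E'
from rig import manip, optics, job
import cv2,numpy as np
from scipy.spatial.transform import Rotation as R
def grab(name):
    m=optics.camera_model(name); s=manip.get_state(); im=optics.grab_frame(name)
    K=np.array([[m['fx'],0,m['cx']],[0,m['fy'],m['cy']],[0,0,1]])
    if name=="wrist":
        q=s['eef_rot']; T=np.eye(4); T[:3,:3]=R.from_quat([q[1],q[2],q[3],q[0]]).as_matrix(); T[:3,3]=s['eef_pos']
        C=T@m['tool_from_camera']
    else: C=np.linalg.inv(m['extrinsics'])
    return im,K,C
def ray(K,C,uv,z):
    d=C[:3,:3]@np.linalg.solve(K,[uv[0],uv[1],1]); return C[:3,3]+d*(z-C[2,3])/d[2]
def proj(K,C,p):
    c=np.linalg.inv(C)@np.r_[p,1]; u=K@c[:3]; return u[:2]/u[2]
def yawdeg():
    q=manip.get_state()['eef_rot']; M=R.from_quat([q[1],q[2],q[3],q[0]]).as_matrix()
    return M
E
python3 - <<'E'
from h import *
im,K,C=grab("top")
cv2.imwrite("pics/c1.png",cv2.resize(im[90:290,240:400,::-1],None,fx=3,fy=3,interpolation=cv2.INTER_CUBIC)[:,:,:])
g=lambda u,z:np.round(ray(K,C,u,z),3)
c=[g(u,.105) for u in((275,178),(372,191),(362,270),(262,255))]
print("box",c,np.mean(c,0))
print("handle",g((329,147),.185),"tab",g((294,154),.103))
print("dish",g((193,228),.018),"tray",[g(u,.018) for u in((426,194),(471,200),(462,276),(416,269))])
for n,u in dict(b1=(290,203),b2=(284,234),b3=(342,242),j1=(349,214),j2=(315,240)).items(): print(n,g(u,.058))
print("bottle",g((213,117),.15),"beaker",g((328,110),.09),"carton",g((426,133),.07))
E
```

```text
box [array([0.623, 0.09 , 0.105]), array([ 0.591, -0.128,  0.105]), array([ 0.416, -0.101,  0.105]), array([0.452, 0.119, 0.105])] [ 0.5205 -0.005   0.105 ]
handle [ 0.672 -0.028  0.185] tab [0.678 0.047 0.103]
dish [0.517 0.299 0.018] tray [array([ 0.594, -0.277,  0.018]), array([ 0.578, -0.389,  0.018]), array([ 0.392, -0.356,  0.018]), array([ 0.41 , -0.244,  0.018])]
b1 [0.571 0.059 0.058]
b2 [0.498 0.074 0.058]
b3 [ 0.478 -0.062  0.058]
j1 [ 0.544 -0.08   0.058]
j2 [0.484 0.002 0.058]
bottle [0.75  0.219 0.15 ] beaker [ 0.786 -0.032  0.09 ] carton [ 0.735 -0.267  0.07 ]
```

View pics/c1.png

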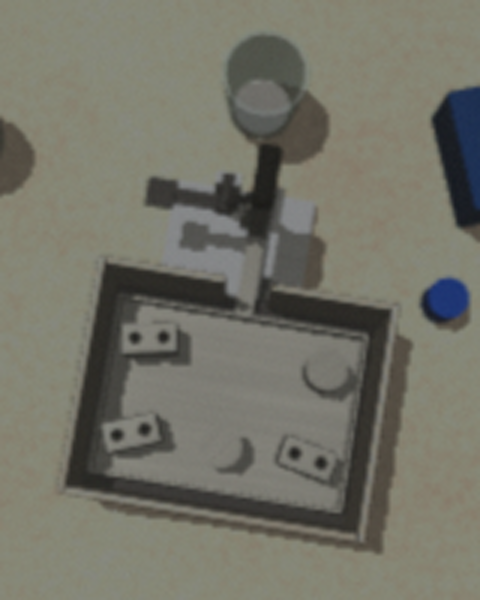

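```bash
cat >> h.py <<'E'
def to(x,y,z,yaw,s=None):
    "print tool turn, then shift (mm, in axes after the turn) from measured pose"
    s=s or manip.get_state(); M=yawdeg(); p=s['eef_pos']; y0=np.arctan2(M[1,0],M[0,0])
    d=(yaw-y0+np.pi)%(2*np.pi)-np.pi
    v=np.array([x,y,z])-p; f=lambda a:(round(1000*(v[0]*np.cos(a)+v[1]*np.sin(a)),1),round(1000*(v[0]*np.sin(a)-v[1]*np.cos(a)),1),round(-1000*v[2],1))
    print("p",np.round(p,4),"yaw",round(y0,3),"turn",round(-d,3),"after-turn shift",f(yaw),"before-turn shift",f(y0))
E
python3 -c "
from h import *
to(.668,-.028,.30,-.15)"
```

```text
p [ 0.1942 -0.6461  0.3028] yaw 0.292 turn 0.442 after-turn shift (np.float64(376.2), np.float64(-681.9), np.float64(2.8)) before-turn shift (np.float64(631.6), np.float64(-455.6), np.float64(2.8))
```

Emit:
drive_tool:
  commands:
    - [[0,0,0,0.147,120],[0,0,0,0.147,120],[0,0,0,0.147,120],[19,-34,0,0,120],[19,-34,0,0,120],[19,-34,0,0,120],[19,-34,0,0,120],[19,-34,0,0,120],[19,-34,0,0,120],[19,-34,0,0,120],[19,-34,0,0,120],[19,-34,0,0,120]]

```text
time: 1.35
eef_pos: [0.4094, -0.3677, 0.3036]
eef_rot: [-0.0, 0.997, -0.075, -0.0]
force: [-0.3, 0.0, -1.1]
gripper_width: 0.532
grip_force: 0.0
```

Emit:
drive_tool:
  commands:
    - [[19,-34,0,0,120],[19,-34,0,0,120],[19,-34,0,0,120],[19,-34,0,0,120],[19,-34,0,0,120],[19,-34,0,0,120],[19,-34,0,0,120],[19,-34,0,0,120],[19,-34,0,0,120],[19,-34,0,0,120],[10,-20,0,0,120],[0,0,0,0,120]]

```text
time: 2.55
eef_pos: [0.661, -0.0404, 0.3032]
eef_rot: [-0.0, 0.997, -0.073, -0.0]
force: [-0.4, 0.0, -0.4]
gripper_width: 0.532
grip_force: 0.0
```

```bash
python3 - <<'E'
from h import *
to(.668,-.028,.30,-.15); print(manip.get_state()['gripper_width'],manip.get_state()['q'])
im,K,C=grab("wrist"); cv2.imwrite("pics/w1.png",im[:,:,::-1])
print(proj(K,C,[.668,-.028,.185]),proj(K,C,[.676,.047,.103]))
E
```

```text
p [ 0.661  -0.0404  0.3032] yaw -0.146 turn 0.004 after-turn shift (np.float64(5.1), np.float64(-13.3), np.float64(3.2)) before-turn shift (np.float64(5.2), np.float64(-13.2), np.float64(3.2))
0.5319701128567129 [-2.14128412e-01  2.59470515e-01  1.61085842e+00  6.79875205e-04
  1.27209727e+00  1.50207746e+00]
[302.17853533 212.67697594] [229.21648185 186.27133597]
```

View pics/w1.png

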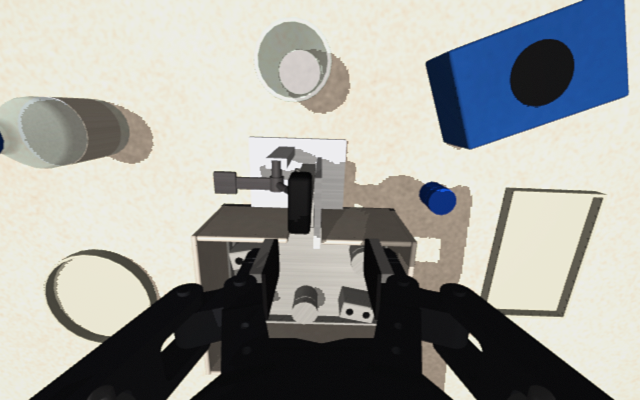

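```bash
python3 - <<'E'
from h import *
im,K,C=grab("wrist")
for u in((301,173),(300,228),(300,233)): print(ray(K,C,u,.185))
print(ray(K,C,(300,233),.163), "tab",ray(K,C,(225.5,182),.103), C[:3,3])
print("corners",[np.round(ray(K,C,u,.105),3) for u in((191,237),(417,242))])
to(.669,-.027,.228,-.15)
E
```

```text
[ 0.69498044 -0.03337923  0.185     ]
[ 0.65619548 -0.02616337  0.185     ]
[ 0.65242829 -0.02552778  0.185     ]
[ 0.64295871 -0.02242019  0.163     ] tab [0.67996657 0.04785092 0.103     ] [ 0.73397421 -0.05228835  0.37444972]
corners [array([0.63 , 0.095, 0.105]), array([ 0.591, -0.13 ,  0.105])]
p [ 0.6599 -0.0427  0.3033] yaw -0.148 turn 0.002 after-turn shift (np.float64(6.7), np.float64(-16.9), np.float64(75.3)) before-turn shift (np.float64(6.7), np.float64(-16.9), np.float64(75.3))
```

Emit:
drive_tool:
  commands:
    - [[5,-8,0,0.012,120],[5,-8,0,0,120],[0,0,20,0,120],[0,0,20,0,120],[0,0,20,0,120],[0,0,15,0,120],[0,0,0,0,255],[0,0,0,0,255],[0,0,0,0,255],[0,0,0,0,255],[0,0,0,0,255],[0,0,0,0,255]]
  grip_force: 80

```text
time: 3.85
eef_pos: [0.6725, -0.0268, 0.2288]
eef_rot: [-0.002, 0.997, -0.082, 0.0]
force: [2.3, 5.3, -4.9]
gripper_width: 0.171
grip_force: 78.5
```

Emit:
drive_tool:
  commands:
    - [[0,0,-5,0,255],[0,0,-5,0,255],[0,0,-5,0,255],[0,0,-5,0,255],[0,0,-6,0,255],[0,0,0,0,255],[0,0,-6,0,255],[0,0,-6,0,255],[0,0,-6,0,255],[0,0,-3,0,255],[0,0,0,0,255]]

```text
time: 4.95
eef_pos: [0.6725, -0.0268, 0.2736]
eef_rot: [-0.002, 0.997, -0.082, -0.0]
force: [4.3, 5.6, -10.4]
gripper_width: 0.17
grip_force: 79.1
```

Emit:
drive_tool:
  commands:
    - [[0,0,-6,0,255],[0,0,-6,0,255],[0,0,-6,0,255],[0,0,-3,0,255],[0,0,0,0,255],[0,0,-5,0,255],[0,0,-5,0,255],[0,0,-5,0,255],[0,0,-5,0,255],[0,0,0,0,255],[0,0,0,0,255]]

```text
time: 6.05
eef_pos: [0.6725, -0.0268, 0.3146]
eef_rot: [-0.002, 0.997, -0.081, -0.0]
force: [4.9, 5.6, -9.6]
gripper_width: 0.17
grip_force: 79.3
```

Emit:
drive_tool:
  commands:
    - [[0,0,-3,0,255],[0,0,0,0,255],[0,0,3,0,255],[0,0,3,0,255],[0,0,2,0,255],[0,0,1,0,255],[0,0,0,0,255]]

```text
time: 6.75
eef_pos: [0.6725, -0.0268, 0.309]
eef_rot: [-0.002, 0.997, -0.081, -0.0]
force: [3.8, 5.6, -8.1]
gripper_width: 0.177
grip_force: 79.8
```

Emit:
drive_tool:
  commands:
    - [[0,0,0,0,120],[0,0,0,0,120],[0,0,0,0,120],[0,0,0,0,120],[0,0,-20,0,120],[0,0,-20,0,120],[0,0,-20,0,120],[-30,0,0,0,120],[-30,0,0,0,120],[-30,0,0,0,120],[-30,0,0,0,120],[0,0,0,0,120]]

```text
time: 7.95
eef_pos: [0.5515, -0.0089, 0.3716]
eef_rot: [0.0, 0.997, -0.08, -0.0]
force: [0.8, -1.2, -0.4]
gripper_width: 0.531
grip_force: 0.0
```

```bash
python3 - <<'E'
from h import *
to(.673,-.029,.228,-.165); print(manip.get_state()['time'])
im,K,C=grab("wrist"); cv2.imwrite("pics/w2.png",im[:,:,::-1])
im,K,C=grab("top"); cv2.imwrite("pics/t2.png",cv2.resize(im[90:290,240:400,::-1],None,fx=3,fy=3,interpolation=cv2.INTER_CUBIC))
E
```

```text
p [ 0.5515 -0.0089  0.3716] yaw -0.161 turn 0.004 after-turn shift (np.float64(123.1), np.float64(-0.1), np.float64(143.6)) before-turn shift (np.float64(123.1), np.float64(0.4), np.float64(143.6))
7.95
```

View pics/w2.png

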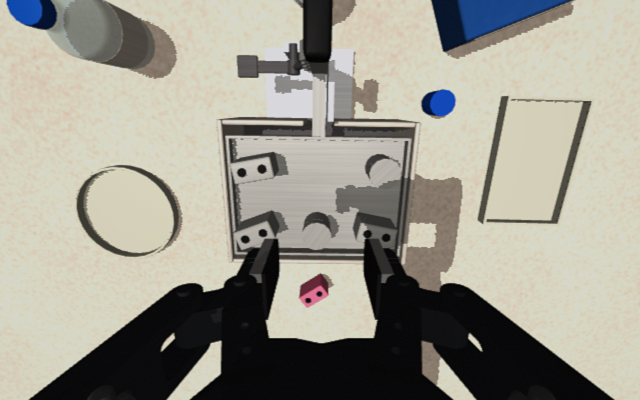

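The basket is up: blocks (252,171), (252,237), (377,236), jar tops (380,167), (316,229) at wrist. I check the height by triangulating with the top view.

View pics/t2.png

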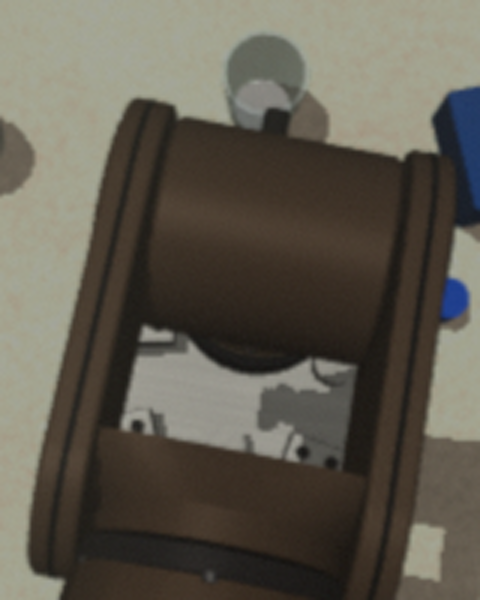

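```bash
cat >> h.py <<'E'
def tri(a,b):
    "closest point of two rays, each (K,C,uv)"
    A=np.zeros((3,3));r=np.zeros(3)
    for K,C,u in(a,b):
        d=C[:3,:3]@np.linalg.solve(K,[*u,1]);d/=np.linalg.norm(d);P=np.eye(3)-np.outer(d,d);A+=P;r+=P@C[:3,3]
    return np.linalg.solve(A,r)
E
python3 - <<'E'
from h import *
im,Kw,Cw=grab("wrist"); _,Kt,Ct=grab("top")
cv2.imwrite("pics/w3.png",cv2.resize(im[110:270,210:430,::-1],None,fx=3.5,fy=3.5,interpolation=cv2.INTER_CUBIC))
print(tri((Kw,Cw,(368,234)),(Kt,Ct,(340.7,240.7))),tri((Kw,Cw,(387,238)),(Kt,Ct,(350.3,244.3))),tri((Kw,Cw,(262,234)),(Kt,Ct,(285.7,231.7))))
s=optics.grab_frame("scene"); cv2.imwrite("pics/s2.png",cv2.resize(s[100:330,180:460,::-1],None,fx=2.8,fy=2.6))
E
```

```text
[ 0.48077693 -0.05304149  0.13116833] [ 0.47290516 -0.07372889  0.1327756 ] [0.50201515 0.06583053 0.13620705]
```

View pics/w3.png

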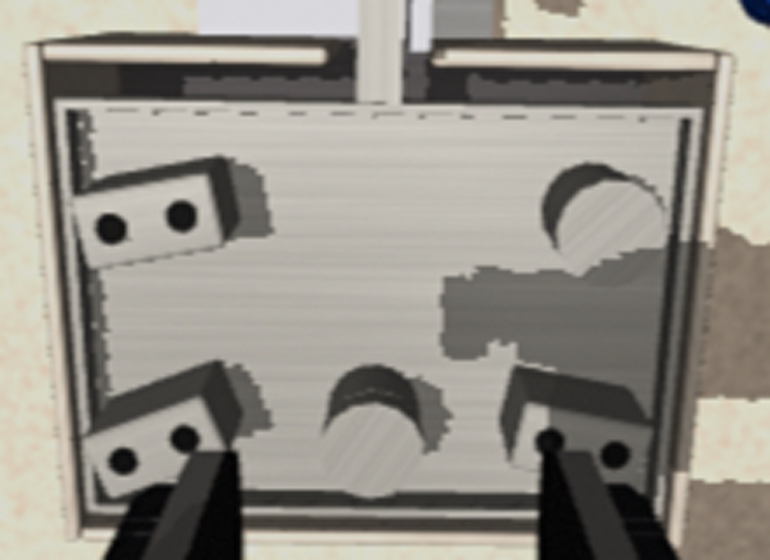

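```bash
python3 - <<'E'
from h import *
im,K,C=grab("wrist")
g=lambda u,z=.138: ray(K,C,(u[0]/3.5+210,u[1]/3.5+110),z)
O=np.array([.5275,-.0045]);
a=-.165;Rb=np.array([[np.cos(a),np.sin(a)],[-np.sin(a),np.cos(a)]])
cs=[g(u,.105) for u in((27,45),(733,58),(683,540),(68,535))];print(np.round(cs,3),np.mean(cs,0))
O=np.mean(cs,0)[:2]
for n,p in dict(b1=((112,228),(182,216)),b2=((124,460),(185,438)),b3=((550,440),(615,455))).items():
    A,B=g(p[0]),g(p[1]); d=A-B; c=(A+B)/2
    print(n,np.round(c,4),"yaw",np.arctan2(d[1],d[0]),np.linalg.norm(d),"box",np.round(Rb@(c[:2]-O),3))
for u in((611,225),(373,448)): c=g(u);print("jar",np.round(c,4),np.round(Rb@(c[:2]-O),3))
to(.5,.06,.23,1.4)
E
```

```text
[[ 0.631  0.095  0.105]
 [ 0.591 -0.128  0.105]
 [ 0.419 -0.099  0.105]
 [ 0.458  0.127  0.105]] [ 0.52474601 -0.00132886  0.105     ]
b1 [0.5745 0.0616 0.138 ] yaw 1.5810163214902948 0.021903242014788254 box [0.039 0.07 ]
b2 [0.5004 0.0764 0.138 ] yaw 1.7762361053590743 0.02187665870176901 box [-0.037  0.073]
b3 [ 0.4785 -0.0616  0.138 ] yaw 1.1661791152756968 0.022172584605158738 box [-0.036 -0.067]
jar [ 0.5509 -0.078   0.138 ] [ 0.038 -0.071]
jar [0.4893 0.0059 0.138 ] [-0.036  0.001]
p [ 0.5548 -0.0098  0.3711] yaw -0.161 turn -1.561 after-turn shift (np.float64(59.4), np.float64(-65.9), np.float64(141.1)) before-turn shift (np.float64(-65.3), np.float64(-60.1), np.float64(141.1))
```

Emit:
drive_tool:
  commands:
    - [[0,0,0,-0.145,120],[0,0,0,-0.145,120],[0,0,0,-0.145,120],[0,0,0,-0.145,120],[0,0,0,-0.145,120],[0,0,0,-0.145,120],[0,0,0,-0.145,120],[0,0,0,-0.145,120],[0,0,0,-0.145,120],[0,0,0,-0.145,120],[0,0,0,-0.145,120],[0,0,0,-0.147,120]]

```text
time: 9.45
eef_pos: [0.5547, -0.0097, 0.3707]
eef_rot: [-0.0, 0.701, 0.713, -0.0]
force: [0.4, -0.1, 0.7]
gripper_width: 0.53
grip_force: 0.0
```

Emit:
drive_tool:
  commands:
    - [[24,7,20,0,120],[24,7,30,0,120],[23,6,30,0,120],[0,0,30,0,120],[0,0,0,0,120]]

```text
time: 9.95
eef_pos: [0.5714, 0.0624, 0.2552]
eef_rot: [-0.004, 0.703, 0.711, -0.004]
force: [-1.2, 0.8, -0.6]
gripper_width: 0.53
grip_force: 0.0
```

```bash
python3 - <<'E'
from h import *
to(.5745,.0616,.188,1.581); print(manip.get_state()['q'])
E
```

```text
p [0.5714 0.0624 0.2552] yaw 1.582 turn 0.001 after-turn shift (np.float64(-0.8), np.float64(3.1), np.float64(67.2)) before-turn shift (np.float64(-0.8), np.float64(3.1), np.float64(67.2))
[-6.76262766e-02  1.16678279e-01  1.86661812e+00 -1.33137431e-04
  1.16911903e+00 -7.87086074e-02]
```

Emit:
drive_tool:
  commands:
    - [[0,0,25,0,120],[0,0,22,0,120],[0,0,15,0,120],[0,0,10,0,120],[0,0,0,0,120],[0,0,0,0,255],[0,0,0,0,255],[0,0,0,0,255],[0,0,0,0,255],[0,0,0,0,255]]
  grip_force: 50

```text
time: 10.95
eef_pos: [0.5741, 0.0616, 0.1903]
eef_rot: [0.001, 0.704, 0.711, 0.001]
force: [-0.1, -0.7, 3.8]
gripper_width: 0.268
grip_force: 53.5
```

Emit:
drive_tool:
  commands:
    - [[0,0,-15,0,255],[0,0,-25,0,255],[0,0,-30,0,255],[0,0,-25,0,255],[0,0,0,0,255]]

```text
time: 11.45
eef_pos: [0.5749, 0.0618, 0.2892]
eef_rot: [0.003, 0.703, 0.711, 0.003]
force: [-0.1, -0.1, -0.0]
gripper_width: 0.27
grip_force: 53.0
```

```bash
python3 - <<'E'
from h import *
T=np.array([.4935,-.3165]); a=-.178
for d in(.055,0,-.055): print(T+d*np.array([np.cos(a),np.sin(a)]))
p=T+.055*np.array([np.cos(a),np.sin(a)])
to(p[0],p[1],.25,1.39)
im,K,C=grab("wrist"); cv2.imwrite("pics/w4.png",im[:,:,::-1])
E
```

```text
[ 0.54763099 -0.32623838]
[ 0.4935 -0.3165]
[ 0.43936901 -0.30676162]
p [0.5749 0.0618 0.2892] yaw 1.581 turn 0.191 after-turn shift (np.float64(-386.6), np.float64(43.0), np.float64(39.2)) before-turn shift (np.float64(-387.7), np.float64(-31.2), np.float64(39.2))
```

View pics/w4.png

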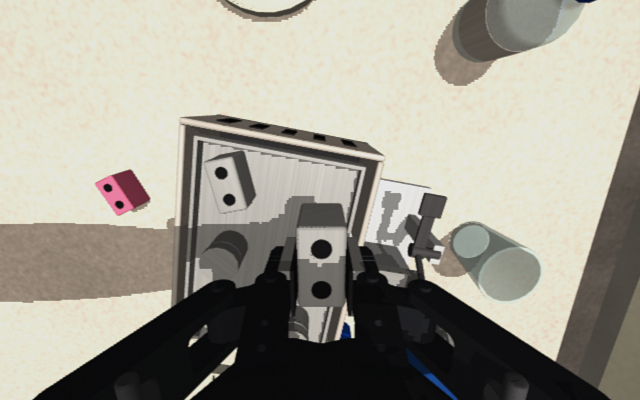

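Emit:
drive_tool:
  commands:
    - [[0,0,0,0.095,255],[0,0,0,0.096,255],[-38.5,4.3,0,0,255],[-38.5,4.3,0,0,255],[-38.5,4.3,0,0,255],[-38.5,4.3,0,0,255],[-38.5,4.3,0,0,255],[-38.5,4.3,0,0,255],[-38.5,4.3,0,0,255],[-38.5,4.3,0,0,255],[-38.5,4.3,0,0,255],[-38.5,4.3,0,0,255]]

```text
time: 12.7
eef_pos: [0.5451, -0.3256, 0.2813]
eef_rot: [-0.002, 0.768, 0.64, -0.0]
force: [-0.1, 0.4, -0.8]
gripper_width: 0.267
grip_force: 55.3
```

Emit:
drive_tool:
  commands:
    - [[0,0,0,0,255],[0,0,30,0,255],[0,0,40,0,255],[0,0,40,0,255],[0,0,30,0,255],[0,0,20,0,255],[0,0,0,0,255]]

```text
time: 13.4
eef_pos: [0.5435, -0.3215, 0.118]
eef_rot: [-0.006, 0.768, 0.64, -0.001]
force: [0.3, -0.1, 0.1]
gripper_width: 0.262
grip_force: 55.4
```

```bash
python3 - <<'E'
from h import *
to(.5476,-.3262,.097,1.39)
E
```

```text
p [ 0.5435 -0.3215  0.118 ] yaw 1.39 turn 0.0 after-turn shift (np.float64(-3.9), np.float64(4.9), np.float64(21.0)) before-turn shift (np.float64(-3.9), np.float64(4.9), np.float64(21.0))
```

Emit:
drive_tool:
  commands:
    - [[0,0,14,0,255],[0,0,8,0,255],[0,0,2,0,255],[0,0,0,0,255]]

```text
time: 13.8
eef_pos: [0.5463, -0.3247, 0.1001]
eef_rot: [0.0, 0.768, 0.64, 0.0]
force: [0.2, -0.4, -0.9]
gripper_width: 0.269
grip_force: 55.4
```

Emit:
drive_tool:
  commands:
    - [[0,0,0,0,120],[0,0,0,0,120],[0,0,0,0,120],[0,0,0,0,120],[0,0,-25,0,120],[0,0,-40,0,120],[0,0,-40,0,120],[0,0,-40,0,120],[0,0,0,0,120]]

```text
time: 14.7
eef_pos: [0.5488, -0.3267, 0.2535]
eef_rot: [0.007, 0.768, 0.64, 0.001]
force: [-0.1, -1.1, 0.6]
gripper_width: 0.529
grip_force: 0.0
```

```bash
python3 - <<'E'
from h import *
to(.5004,.0764,.188,1.776)
E
```

```text
p [ 0.5488 -0.3267  0.2535] yaw 1.39 turn -0.386 after-turn shift (np.float64(404.6), np.float64(34.7), np.float64(65.5)) before-turn shift (np.float64(387.8), np.float64(-120.2), np.float64(65.5))
```

Emit:
drive_tool:
  commands:
    - [[0,0,0,-0.129,120],[0,0,0,-0.129,120],[40,3.6,0,-0.128,120],[40.2,3.6,0,0,120],[40.2,3.6,0,0,120],[40.2,3.6,0,0,120],[40.2,3.6,0,0,120],[40.2,3.6,0,0,120],[40.2,3.6,0,0,120],[40.2,3.6,0,0,120],[40.2,3.6,0,0,120],[40.2,3.6,0,0,120]]

```text
time: 15.9
eef_pos: [0.5042, 0.0778, 0.2446]
eef_rot: [-0.0, 0.631, 0.776, -0.0]
force: [0.3, -0.2, -0.1]
gripper_width: 0.532
grip_force: 0.0
```

Emit:
drive_tool:
  commands:
    - [[0,0,0,0,120],[0,0,0,0,120],[0,0,0,0,120]]

```text
time: 16.2
eef_pos: [0.505, 0.0756, 0.2448]
eef_rot: [0.0, 0.631, 0.776, -0.0]
force: [0.3, 0.1, -0.4]
gripper_width: 0.528
grip_force: 0.0
```

```bash
python3 - <<'E'
from h import *
to(.5004,.0764,.188,1.776)
im,K,C=grab("wrist"); cv2.imwrite("pics/w5.png",im[:,:,::-1])
p=np.array([.5004,.0764,.138]);d=.011*np.array([np.cos(1.776),np.sin(1.776),0])
g=im.mean(2).astype(np.uint8)
for q in(p+d,p-d): print(proj(K,C,q))
n,l,st,ce=cv2.connectedComponentsWithStats((g<60).astype(np.uint8))
for i in range(1,n):
    if 40<st[i,4]<800 and abs(st[i,2]-st[i,3])<10: print(ce[i],st[i,2:], ray(K,C,ce[i],.138))
E
```

```text
p [0.505  0.0756 0.2448] yaw 1.775 turn -0.001 after-turn shift (np.float64(1.8), np.float64(-4.3), np.float64(56.8)) before-turn shift (np.float64(1.7), np.float64(-4.3), np.float64(56.8))
[314.52907724 208.53074536]
[314.74148787 239.61198086]
[310.32653061 136.54081633] [15 11 98] [0.48664897 0.13152605 0.138     ]
[342.93137255 149.67647059] [ 17  13 102] [0.50759783 0.12786245 0.138     ]
[374.65740741 162.72222222] [ 22  15 108] [0.52855253 0.12404614 0.138     ]
[405.48717949 175.09401709] [ 26  17 117] [0.54939019 0.12042841 0.138     ]
[144.76923077 180.04615385] [ 9  9 65] [0.38999168 0.0839407  0.138     ]
[153.5890411  201.15068493] [10  9 73] [0.39596615 0.07096381 0.138     ]
[173.36263736 200.38461538] [18 10 91] [0.40837934 0.07408146 0.138     ]
[314.90967742 207.54193548] [ 15  14 155] [0.49826583 0.08788225 0.138     ]
[315.21935484 239.07096774] [ 15  13 155] [0.50287593 0.0660841  0.138     ]
[510.97916667 272.05208333] [21 22 96] [0.64060187 0.06932501 0.138     ]
```

Emit:
drive_tool:
  commands:
    - [[2,-4,15,0,120],[0,0,20,0,120],[0,0,14,0,120],[0,0,7,0,120],[0,0,0,0,120],[0,0,0,0,255],[0,0,0,0,255],[0,0,0,0,255],[0,0,0,0,255],[0,0,0,0,255]]

```text
time: 17.25
eef_pos: [0.5011, 0.0774, 0.1898]
eef_rot: [0.001, 0.631, 0.776, 0.001]
force: [-0.1, 0.4, 2.5]
gripper_width: 0.268
grip_force: 52.7
```

Emit:
drive_tool:
  commands:
    - [[0,0,-15,0,255],[0,0,-25,0,255],[0,0,-30,0,255],[0,0,-20,0,255],[0,0,0,0,255],[0,0,0,0,255]]

```text
time: 17.85
eef_pos: [0.5002, 0.0774, 0.2784]
eef_rot: [-0.0, 0.631, 0.776, -0.0]
force: [-0.1, -0.1, -1.6]
gripper_width: 0.268
grip_force: 52.5
```

```bash
python3 - <<'E'
from h import *
to(.4935,-.3165,.1,1.39)
E
```

```text
p [0.5002 0.0774 0.2784] yaw 1.776 turn 0.386 after-turn shift (np.float64(-388.7), np.float64(64.2), np.float64(178.4)) before-turn shift (np.float64(-384.3), np.float64(-86.8), np.float64(178.4))
```

Emit:
drive_tool:
  commands:
    - [[0,0,0,0.129,255],[0,0,0,0.129,255],[-38.8,6.4,0,0.128,255],[-38.8,6.4,0,0,255],[-38.8,6.4,0,0,255],[-38.8,6.4,0,0,255],[-38.8,6.4,0,0,255],[-38.8,6.4,0,0,255],[-38.8,6.4,0,0,255],[-38.8,6.4,0,0,255],[-38.8,6.4,0,0,255],[-38.8,6.4,0,0,255]]

```text
time: 19.05
eef_pos: [0.4976, -0.3165, 0.276]
eef_rot: [-0.002, 0.768, 0.64, -0.0]
force: [0.9, 0.2, 0.0]
gripper_width: 0.268
grip_force: 52.4
```

Emit:
drive_tool:
  commands:
    - [[0,0,30,0,255],[0,0,40,0,255],[0,0,40,0,255],[0,0,30,0,255],[0,0,10,0,255],[0,0,0,0,255],[0,0,0,0,255]]

```text
time: 19.75
eef_pos: [0.4991, -0.3159, 0.1297]
eef_rot: [0.001, 0.768, 0.64, 0.0]
force: [0.0, -0.6, -0.2]
gripper_width: 0.267
grip_force: 52.4
```

```bash
python3 - <<'E'
from h import *
to(.4935,-.3165,.098,1.39)
E
```

```text
p [ 0.4991 -0.3159  0.1297] yaw 1.39 turn -0.0 after-turn shift (np.float64(-1.6), np.float64(-5.4), np.float64(31.7)) before-turn shift (np.float64(-1.6), np.float64(-5.4), np.float64(31.7))
```

Emit:
drive_tool:
  commands:
    - [[-2,-5,14,0,255],[0,0,11,0,255],[0,0,6,0,255],[0,0,0,0,255],[0,0,0,0,120],[0,0,0,0,120],[0,0,0,0,120],[0,0,0,0,120]]

```text
time: 20.55
eef_pos: [0.4937, -0.3168, 0.0984]
eef_rot: [0.0, 0.768, 0.64, 0.0]
force: [0.4, -0.0, 0.6]
gripper_width: 0.533
grip_force: 0.0
```

Emit:
drive_tool:
  commands:
    - [[0,0,-25,0,120],[0,0,-40,0,120],[0,0,-40,0,120],[0,0,-40,0,120],[0,0,0,0,120],[0,0,0,0,120]]

```text
time: 21.15
eef_pos: [0.4938, -0.317, 0.2447]
eef_rot: [0.002, 0.768, 0.64, 0.0]
force: [-0.8, 0.6, -0.8]
gripper_width: 0.538
grip_force: 0.0
```

```bash
python3 - <<'E'
from h import *
to(.4785,-.0616,.188,1.166)
E
```

```text
p [ 0.4938 -0.317   0.2447] yaw 1.39 turn 0.224 after-turn shift (np.float64(228.7), np.float64(-114.7), np.float64(56.7)) before-turn shift (np.float64(248.4), np.float64(-61.0), np.float64(56.7))
```

Emit:
drive_tool:
  commands:
    - [[0,0,0,0.112,120],[0,0,0,0.112,120],[38,-19,0,0,120],[38,-19,0,0,120],[38,-19,0,0,120],[38,-19,0,0,120],[38,-19,0,0,120],[38.5,-19.5,0,0,120],[0,0,0,0,120],[0,0,0,0,120],[0,0,0,0,120]]

```text
time: 22.25
eef_pos: [0.478, -0.0621, 0.242]
eef_rot: [-0.0, 0.835, 0.55, -0.001]
force: [0.1, -0.0, -0.3]
gripper_width: 0.529
grip_force: 0.0
```

```bash
cat >> h.py <<'E'
def dimples(p,yaw,r=.06):
    im,K,C=grab("wrist"); p=np.array(p); g=im.mean(2).astype(np.uint8)
    n,l,st,ce=cv2.connectedComponentsWithStats((g<60).astype(np.uint8))
    for i in range(1,n):
        if 40<st[i,4]<800 and abs(st[i,2]-st[i,3])<10:
            w=ray(K,C,ce[i],p[2])
            if np.linalg.norm(w-p)<r: print(np.round(ce[i]),st[i,2:],np.round(w,4))
    return im
E
python3 - <<'E'
from h import *
to(.4785,-.0616,.188,1.166)
im=dimples((.4785,-.0616,.138),1.166)
cv2.imwrite("pics/w6.png",im[:,:,::-1])
E
```

```text
p [ 0.478  -0.0621  0.242 ] yaw 1.165 turn -0.001 after-turn shift (np.float64(0.7), np.float64(0.3), np.float64(54.0)) before-turn shift (np.float64(0.7), np.float64(0.3), np.float64(54.0))
[321. 210.] [ 14  14 157] [ 0.4823 -0.0505  0.138 ]
[322. 242.] [ 14  13 147] [ 0.4743 -0.0712  0.138 ]
```

Block 3 is right under the gripper; grasp it.

Emit:
drive_tool:
  commands:
    - [[1,0,15,0,120],[0,0,20,0,120],[0,0,14,0,120],[0,0,5,0,120],[0,0,0,0,120],[0,0,0,0,255],[0,0,0,0,255],[0,0,0,0,255],[0,0,0,0,255],[0,0,0,0,255]]

```text
time: 23.3
eef_pos: [0.4792, -0.0608, 0.19]
eef_rot: [0.001, 0.835, 0.551, 0.001]
force: [0.7, -1.2, 3.8]
gripper_width: 0.271
grip_force: 52.8
```

Emit:
drive_tool:
  commands:
    - [[0,0,-15,0,255],[0,0,-25,0,255],[0,0,-30,0,255],[0,0,-10,0,255],[0,0,0,0,255],[0,0,0,0,255]]

```text
time: 23.9
eef_pos: [0.478, -0.0603, 0.2675]
eef_rot: [-0.001, 0.835, 0.55, -0.001]
force: [-0.2, 0.3, -1.7]
gripper_width: 0.271
grip_force: 52.5
```

```bash
python3 - <<'E'
from h import *
to(.4394,-.3068,.098,1.39)
E
```

```text
p [ 0.478  -0.0603  0.2675] yaw 1.166 turn -0.224 after-turn shift (np.float64(-249.4), np.float64(6.4), np.float64(169.5)) before-turn shift (np.float64(-241.8), np.float64(61.7), np.float64(169.5))
```

Emit:
drive_tool:
  commands:
    - [[0,0,0,-0.112,255],[0,0,0,-0.112,255],[-41.6,1.1,0,0,255],[-41.6,1.1,0,0,255],[-41.6,1.1,0,0,255],[-41.6,1.1,0,0,255],[-41.6,1.1,0,0,255],[-41.6,1.1,0,0,255],[0,0,0,0,255],[0,0,0,0,255]]

```text
time: 24.9
eef_pos: [0.4393, -0.3073, 0.2666]
eef_rot: [-0.002, 0.769, 0.64, 0.0]
force: [0.5, 0.4, -0.5]
gripper_width: 0.269
grip_force: 52.4
```

Emit:
drive_tool:
  commands:
    - [[0,0,30,0,255],[0,0,40,0,255],[0,0,40,0,255],[0,0,30,0,255],[0,0,0,0,255],[0,0,0,0,255]]

```text
time: 25.5
eef_pos: [0.4402, -0.3059, 0.1285]
eef_rot: [-0.001, 0.768, 0.641, 0.0]
force: [-0.2, 1.0, 0.4]
gripper_width: 0.263
grip_force: 52.4
```

```bash
python3 - <<'E'
from h import *
to(.4394,-.3068,.098,1.39)
E
```

```text
p [ 0.4402 -0.3059  0.1285] yaw 1.391 turn 0.001 after-turn shift (np.float64(-1.0), np.float64(-0.6), np.float64(30.5)) before-turn shift (np.float64(-1.0), np.float64(-0.6), np.float64(30.5))
```

Emit:
drive_tool:
  commands:
    - [[0,0,14,0,255],[0,0,10,0,255],[0,0,5,0,255],[0,0,0,0,255],[0,0,0,0,120],[0,0,0,0,120],[0,0,0,0,120],[0,0,0,0,120]]

```text
time: 26.3
eef_pos: [0.4403, -0.3075, 0.1003]
eef_rot: [0.0, 0.768, 0.64, 0.0]
force: [0.2, -0.6, 0.0]
gripper_width: 0.535
grip_force: 0.0
```

Emit:
drive_tool:
  commands:
    - [[0,0,-25,0,120],[0,0,-40,0,120],[0,0,-40,0,100],[0,0,-45,0,100],[0,0,0,0,100],[0,0,0,0,100]]

```text
time: 26.9
eef_pos: [0.4406, -0.3077, 0.2517]
eef_rot: [0.002, 0.768, 0.64, 0.0]
force: [-0.5, -0.1, 0.0]
gripper_width: 0.608
grip_force: 0.0
```

```bash
python3 - <<'E'
from h import *
to(.5509,-.078,.188,1.39)
im,K,C=grab("top"); cv2.imwrite("pics/t3.png",cv2.resize(im[90:290,240:500,::-1],None,fx=3,fy=3,interpolation=cv2.INTER_CUBIC))
E
```

```text
p [ 0.4406 -0.3077  0.2517] yaw 1.39 turn -0.0 after-turn shift (np.float64(245.8), np.float64(67.2), np.float64(63.7)) before-turn shift (np.float64(245.8), np.float64(67.2), np.float64(63.7))
```

View pics/t3.png

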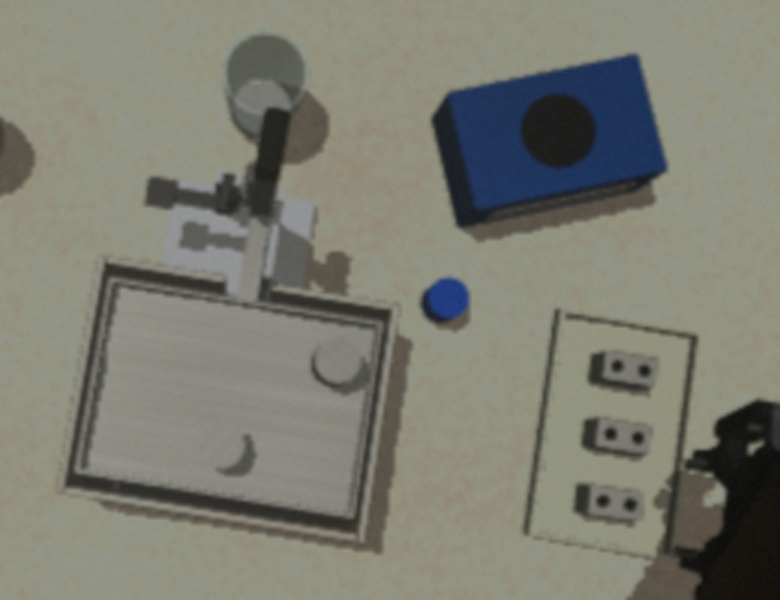

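All three blocks stand in the tray at (616,370), (617,437), (612,503); two jars remain at (340,360) and about (235,450). Now the jars.

Emit:
drive_tool:
  commands:
    - [[35,9.6,0,0,100],[35,9.6,0,0,100],[35,9.6,0,0,100],[35,9.6,0,0,100],[35,9.6,0,0,100],[35,9.6,0,0,100],[35,9.6,0,0,100],[0,0,0,0,100],[0,0,0,0,100],[0,0,0,0,100]]

```text
time: 27.95
eef_pos: [0.5495, -0.0789, 0.2484]
eef_rot: [-0.001, 0.768, 0.64, -0.001]
force: [0.2, -0.4, 0.3]
gripper_width: 0.606
grip_force: 0.0
```

```bash
python3 - <<'E'
from h import *
im,K,C=grab("top")
print(ray(K,C,(353.3,210),.138))
to(.5509,-.078,.188,1.39)
im,K,C=grab("wrist"); print(proj(K,C,(.5509,-.078,.138)))
cv2.imwrite("pics/w7.png",im[120:360,160:480,::-1])
E
```

```text
[ 0.54594421 -0.08069589  0.138     ]
p [ 0.5496 -0.0792  0.2489] yaw 1.389 turn -0.001 after-turn shift (np.float64(1.4), np.float64(1.0), np.float64(60.9)) before-turn shift (np.float64(1.4), np.float64(1.0), np.float64(60.9))
[323.1189437  222.35676737]
```

View pics/w7.png

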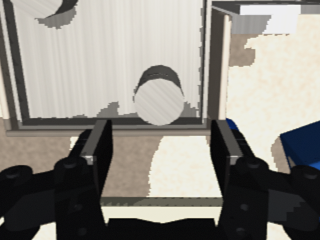

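Emit:
drive_tool:
  commands:
    - [[1.5,-2,15,0,100],[0,0,20,0,100],[0,0,16,0,100],[0,0,9,0,100],[0,0,0,0,100],[0,0,0,0,255],[0,0,0,0,255],[0,0,0,0,255],[0,0,0,0,255],[0,0,0,0,255]]

```text
time: 29.05
eef_pos: [0.5491, -0.0767, 0.1908]
eef_rot: [0.001, 0.768, 0.64, 0.0]
force: [0.7, -0.9, 1.3]
gripper_width: 0.373
grip_force: 49.7
```

Emit:
drive_tool:
  commands:
    - [[0,0,-15,0,255],[0,0,-25,0,255],[0,0,-30,0,255],[0,0,-20,0,255],[0,0,0,0,255],[0,0,0,0,255]]

```text
time: 29.65
eef_pos: [0.5485, -0.0765, 0.2803]
eef_rot: [0.0, 0.768, 0.64, 0.0]
force: [-0.3, 0.4, -0.9]
gripper_width: 0.378
grip_force: 49.7
```

```bash
python3 - <<'E'
from h import *
to(.517,.332,.098,1.39)
E
```

```text
p [ 0.5485 -0.0765  0.2803] yaw 1.39 turn -0.0 after-turn shift (np.float64(396.1), np.float64(-104.5), np.float64(182.3)) before-turn shift (np.float64(396.1), np.float64(-104.5), np.float64(182.3))
```

Emit:
drive_tool:
  commands:
    - [[39.6,-10.4,0,0,255],[39.6,-10.4,0,0,255],[39.6,-10.4,0,0,255],[39.6,-10.4,0,0,255],[39.6,-10.4,0,0,255],[39.6,-10.4,0,0,255],[39.6,-10.4,0,0,255],[39.6,-10.4,0,0,255],[39.6,-10.4,0,0,255],[39.6,-10.4,0,0,255],[0,0,0,0,255],[0,0,0,0,255]]

```text
time: 30.85
eef_pos: [0.5166, 0.3321, 0.2776]
eef_rot: [-0.0, 0.767, 0.641, -0.002]
force: [-0.3, -0.6, -0.8]
gripper_width: 0.376
grip_force: 49.7
```

Emit:
drive_tool:
  commands:
    - [[0,0,30,0,255],[0,0,40,0,255],[0,0,40,0,255],[0,0,40,0,255],[0,0,0,0,255],[0,0,0,0,255]]

```text
time: 31.45
eef_pos: [0.5175, 0.3304, 0.1292]
eef_rot: [-0.0, 0.769, 0.64, -0.001]
force: [1.1, -0.6, 0.5]
gripper_width: 0.376
grip_force: 49.9
```

```bash
python3 - <<'E'
from h import *
to(.517,.332,.098,1.39)
E
```

```text
p [0.5175 0.3304 0.1292] yaw 1.388 turn -0.002 after-turn shift (np.float64(1.5), np.float64(-0.7), np.float64(31.2)) before-turn shift (np.float64(1.5), np.float64(-0.7), np.float64(31.2))
```

Emit:
drive_tool:
  commands:
    - [[0,0,14,0,255],[0,0,10,0,255],[0,0,6,0,255],[0,0,0,0,255],[0,0,0,0,110],[0,0,0,0,100],[0,0,0,0,100],[0,0,0,0,100]]

```text
time: 32.25
eef_pos: [0.5179, 0.3319, 0.1004]
eef_rot: [0.0, 0.768, 0.64, 0.0]
force: [-0.0, 0.5, -0.3]
gripper_width: 0.611
grip_force: 0.0
```

Emit:
drive_tool:
  commands:
    - [[0,0,-25,0,100],[0,0,-40,0,100],[0,0,-40,0,100],[0,0,-45,0,100],[0,0,0,0,100],[0,0,0,0,100]]

```text
time: 32.85
eef_pos: [0.5183, 0.332, 0.2522]
eef_rot: [0.001, 0.768, 0.64, 0.002]
force: [-0.3, -0.1, -0.9]
gripper_width: 0.609
grip_force: 0.0
```

```bash
python3 - <<'E'
from h import *
to(.488,.0065,.188,1.39)
E
```

```text
p [0.5183 0.332  0.2522] yaw 1.39 turn -0.0 after-turn shift (np.float64(-325.7), np.float64(28.8), np.float64(64.2)) before-turn shift (np.float64(-325.7), np.float64(28.8), np.float64(64.2))
```

Emit:
drive_tool:
  commands:
    - [[-36.2,3.2,0,0,100],[-36.2,3.2,0,0,100],[-36.2,3.2,0,0,100],[-36.2,3.2,0,0,100],[-36.2,3.2,0,0,100],[-36.2,3.2,0,0,100],[-36.2,3.2,0,0,100],[-36.2,3.2,0,0,100],[-36.2,3.2,0,0,100],[0,0,0,0,100],[0,0,0,0,100],[0,0,0,0,100]]

```text
time: 34.05
eef_pos: [0.4868, 0.0068, 0.2488]
eef_rot: [-0.001, 0.768, 0.64, -0.001]
force: [-0.3, 0.4, -0.4]
gripper_width: 0.608
grip_force: 0.0
```

```bash
python3 - <<'E'
from h import *
to(.488,.0065,.188,1.39)
im,K,C=grab("wrist"); print(proj(K,C,(.488,.0065,.138)))
cv2.imwrite("pics/w8.png",im[120:360,160:480,::-1])
E
```

```text
p [0.4868 0.0068 0.2488] yaw 1.39 turn 0.0 after-turn shift (np.float64(-0.0), np.float64(1.2), np.float64(60.8)) before-turn shift (np.float64(-0.0), np.float64(1.2), np.float64(60.8))
[323.38268097 224.51494562]
```

View pics/w8.png

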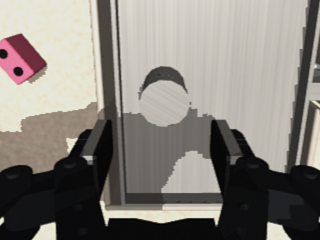

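Jar top at (325,222), within 2 mm of the prediction.

Emit:
drive_tool:
  commands:
    - [[1.5,2,15,0,100],[0,0,20,0,100],[0,0,16,0,100],[0,0,9,0,100],[0,0,0,0,100],[0,0,0,0,255],[0,0,0,0,255],[0,0,0,0,255],[0,0,0,0,255],[0,0,0,0,255]]

```text
time: 35.1
eef_pos: [0.4902, 0.0072, 0.1909]
eef_rot: [0.001, 0.768, 0.64, 0.001]
force: [-0.2, 1.3, 2.3]
gripper_width: 0.38
grip_force: 49.8
```

Emit:
drive_tool:
  commands:
    - [[0,0,-15,0,255],[0,0,-25,0,255],[0,0,-30,0,255],[0,0,-20,0,255],[0,0,0,0,255],[0,0,0,0,255]]

```text
time: 35.7
eef_pos: [0.4892, 0.0071, 0.2793]
eef_rot: [-0.0, 0.768, 0.64, -0.0]
force: [-0.8, 0.3, -0.4]
gripper_width: 0.375
grip_force: 49.7
```

```bash
python3 - <<'E'
from h import *
to(.517,.268,.098,1.39)
E
```

```text
p [0.4892 0.0071 0.2793] yaw 1.39 turn -0.0 after-turn shift (np.float64(261.6), np.float64(-19.6), np.float64(181.3)) before-turn shift (np.float64(261.6), np.float64(-19.7), np.float64(181.3))
```

Emit:
drive_tool:
  commands:
    - [[37.4,-2.8,0,0,255],[37.4,-2.8,0,0,255],[37.4,-2.8,0,0,255],[37.4,-2.8,0,0,255],[37.4,-2.8,0,0,255],[37.4,-2.8,0,0,255],[37.4,-2.8,0,0,255],[0,0,0,0,255],[0,0,0,0,255]]

```text
time: 36.6
eef_pos: [0.5164, 0.2686, 0.2772]
eef_rot: [-0.001, 0.768, 0.641, -0.002]
force: [0.4, 0.4, -1.1]
gripper_width: 0.382
grip_force: 49.7
```

Emit:
drive_tool:
  commands:
    - [[0,0,30,0,255],[0,0,40,0,255],[0,0,40,0,255],[0,0,40,0,255],[0,0,0,0,255],[0,0,0,0,255]]

```text
time: 37.2
eef_pos: [0.5169, 0.2671, 0.1292]
eef_rot: [-0.0, 0.769, 0.64, -0.001]
force: [-0.3, 0.8, -1.0]
gripper_width: 0.382
grip_force: 49.9
```

```bash
python3 - <<'E'
from h import *
to(.517,.268,.098,1.39);print(manip.get_state()['gripper_width'])
E
```

```text
p [0.5169 0.2671 0.1292] yaw 1.389 turn -0.001 after-turn shift (np.float64(0.9), np.float64(-0.1), np.float64(31.2)) before-turn shift (np.float64(0.9), np.float64(-0.1), np.float64(31.2))
0.38200145795797785
```

Emit:
drive_tool:
  commands:
    - [[0,0,14,0,255],[0,0,10,0,255],[0,0,6,0,255],[0,0,0,0,255],[0,0,0,0,110],[0,0,0,0,100],[0,0,0,0,100],[0,0,0,0,100]]

```text
time: 38.0
eef_pos: [0.5176, 0.2683, 0.1004]
eef_rot: [0.0, 0.768, 0.64, 0.0]
force: [-0.2, -0.1, 0.3]
gripper_width: 0.606
grip_force: 0.0
```

Emit:
drive_tool:
  commands:
    - [[0,0,-25,0,100],[0,0,-40,0,100],[0,0,-40,0,180],[0,0,-45,0,255],[0,0,0,0,255],[0,0,0,0,255]]

```text
time: 38.6
eef_pos: [0.518, 0.2684, 0.2519]
eef_rot: [0.001, 0.768, 0.64, 0.002]
force: [0.5, 0.9, -0.7]
gripper_width: -0.002
grip_force: 0.0
```

```bash
python3 - <<'E'
from h import *
to(.68,.048,.23,1.406)
im,K,C=grab("top"); cv2.imwrite("pics/t4.png",cv2.resize(im[90:290,150:480,::-1],None,fx=2.4,fy=2.4,interpolation=cv2.INTER_CUBIC))
E
```

```text
p [0.518  0.2684 0.2519] yaw 1.39 turn -0.016 after-turn shift (np.float64(-190.9), np.float64(196.0), np.float64(21.9)) before-turn shift (np.float64(-187.7), np.float64(199.0), np.float64(21.9))
```

View pics/t4.png

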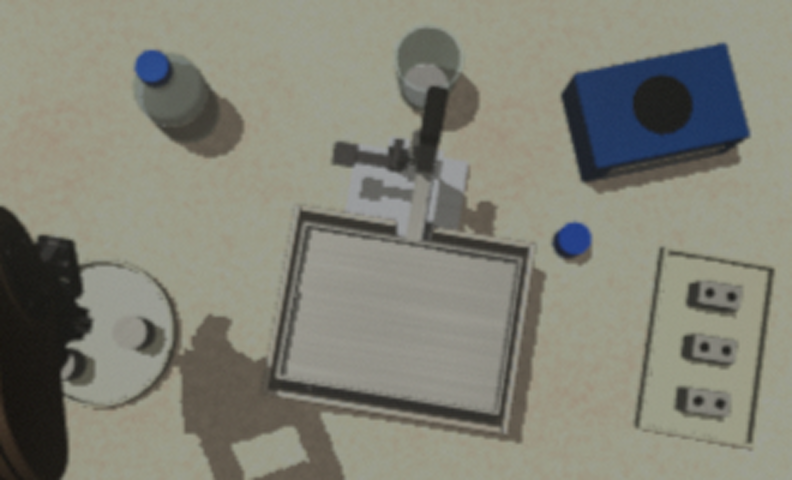

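The basket is empty, both jars stand in the dish at (132,332), (72,365), blocks in the tray. On to the pawl tab at (345,153).

Emit:
drive_tool:
  commands:
    - [[0,0,0,-0.016,255],[-32,32.7,0,0,255],[-32,32.7,0,0,255],[-32,32.7,0,0,255],[-32,32.7,0,0,255],[-32,32.7,0,0,255],[-31,32.5,0,0,255],[0,0,20,0,255],[0,0,20,0,255],[0,0,10,0,255],[0,0,0,0,255],[0,0,0,0,255]]

```text
time: 39.85
eef_pos: [0.6792, 0.048, 0.1995]
eef_rot: [-0.0, 0.763, 0.647, -0.0]
force: [-0.1, -0.3, 0.7]
gripper_width: -0.0
grip_force: 0.0
```

```bash
python3 - <<'E'
from h import *
to(.679,.048,.158,1.406); print(manip.get_state()['force'])
E
```

```text
p [0.6792 0.048  0.1995] yaw 1.407 turn 0.001 after-turn shift (np.float64(-0.0), np.float64(-0.2), np.float64(41.5)) before-turn shift (np.float64(-0.0), np.float64(-0.2), np.float64(41.5))
[-0.10107565 -0.31451445  0.67657016]
```

Emit:
drive_tool:
  commands:
    - [[0,0,10,0,255],[0,0,10,0,255],[0,0,6,0,255],[0,0,4,0,255],[0,0,4,0,255],[0,0,0,0,255]]

```text
time: 40.45
eef_pos: [0.6793, 0.0476, 0.1653]
eef_rot: [-0.0, 0.763, 0.646, -0.0]
force: [-0.1, 0.1, 2.0]
gripper_width: -0.001
grip_force: 0.8
```

Emit:
drive_tool:
  commands:
    - [[0,0,4,0,255],[0,0,4,0,255],[0,0,0,0,255]]

```text
time: 40.75
eef_pos: [0.6794, 0.0475, 0.1575]
eef_rot: [0.0, 0.763, 0.646, 0.0]
force: [0.1, -0.0, 2.1]
gripper_width: -0.001
grip_force: 1.0
```

Emit:
drive_tool:
  commands:
    - [[0,0,1,0,255],[0,0,0,0,255],[0,0,0,0,255],[0,0,0,0,255],[0,0,0,0,255],[0,0,0,0,255],[0,0,0,0,255],[0,0,0,0,255],[0,0,0,0,255],[0,0,0,0,255],[0,0,0,0,255],[0,0,0,0,255]]

```text
time: 41.95
eef_pos: [0.6794, 0.0476, 0.1569]
eef_rot: [0.0, 0.763, 0.646, 0.0]
force: [0.6, -0.6, 2.1]
gripper_width: -0.0
grip_force: 1.0
```

Emit:
drive_tool:
  commands:
    - [[0,0,0,0,255],[0,0,0,0,255],[0,0,0,0,255],[0,0,0,0,255],[0,0,0,0,255],[0,0,0,0,255],[0,0,0,0,255],[0,0,0,0,255],[0,0,0,0,255],[0,0,0,0,255],[0,0,0,0,255],[0,0,0,0,255]]

```text
time: 43.15
eef_pos: [0.6794, 0.0476, 0.1569]
eef_rot: [0.0, 0.763, 0.646, 0.0]
force: [1.5, -1.1, 2.1]
gripper_width: -0.003
grip_force: 1.0
```

```bash
python3 - <<'E'
from h import *
s=optics.grab_frame("scene"); cv2.imwrite("pics/s3.png",cv2.resize(s[120:300,200:460,::-1],None,fx=3,fy=3,interpolation=cv2.INTER_CUBIC))
E
```

```text
(no output)
```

View pics/s3.png

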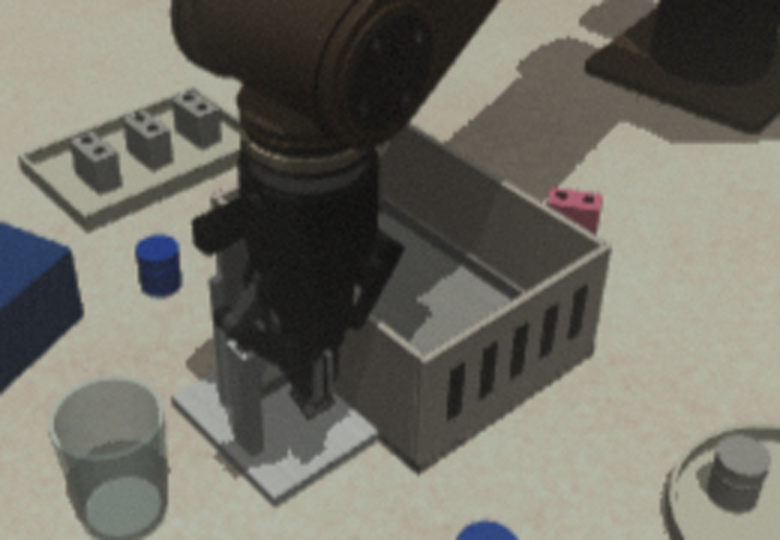

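The basket looks sunk, one jar visible in the dish. I lift off, and take a final composite view.

Emit:
drive_tool:
  commands:
    - [[0,0,-10,0,255],[0,0,-40,0,255],[0,0,-40,0,255],[0,0,-40,0,255],[0,0,-40,0,255],[-40,-20,0,0,255],[-40,-20,0,0,255],[-40,-20,0,0,255],[-40,-20,0,0,255],[-40,-20,0,0,255],[-40,-20,0,0,255],[0,0,0,0,255]]

```text
time: 44.4
eef_pos: [0.5187, -0.1724, 0.3266]
eef_rot: [-0.001, 0.765, 0.644, -0.001]
force: [0.4, 0.9, -0.3]
gripper_width: -0.0
grip_force: 0.0
```

```bash
python3 - <<'E'
from h import *
t,K,C=grab("top"); s,Ks,Cs=grab("scene")
a=cv2.resize(t[90:290,150:480],(500,300),interpolation=cv2.INTER_CUBIC); b=cv2.resize(s[120:340,180:520],(464,300),interpolation=cv2.INTER_CUBIC)
a=cv2.resize(a,(480,290)); b=cv2.resize(b,(480,310))
cv2.imwrite("pics/f.png",np.vstack([a,b])[:,:,::-1])
for z in(.185,.205): print(z,proj(K,C,(.674,-.029,z)))
E
```

```text
0.185 [329.3162651  146.18668525]
0.205 [329.79864882 143.58614909]
```

View pics/f.png

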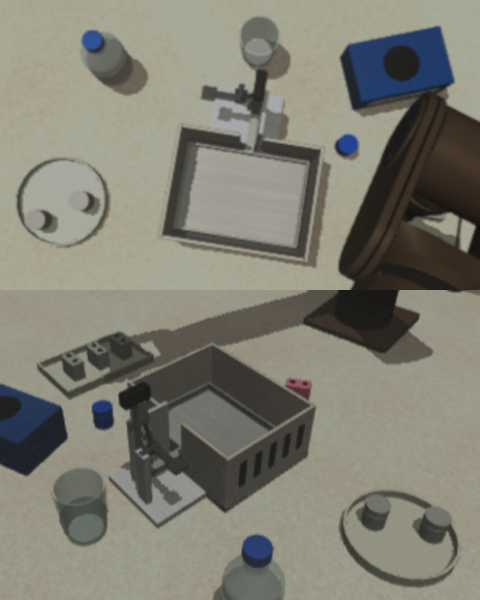

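```bash
python3 - <<'E'
from h import *
t,K,C=grab("top"); 
d=ray(K,C,(193,228),.018)
for u in((176.1,241.7),(206.4,229.3)): p=ray(K,C,u,.043); print(p,np.linalg.norm((p-d)[:2]))
t0=cv2.imread("pics/top0.png")[:,:,::-1]
D=lambda a:np.argwhere(a[125:172,318:345].mean(2)<45).mean(0)
print("handle shift px",D(t),D(t0),"basket diff",np.abs(t[185:262,265:362].astype(int)-t0[185:262,265:362]).mean())
E
```

```text
[0.48400495 0.32957435 0.043     ] 0.04526135464603664
[0.51236227 0.25892387 0.043     ] 0.03988252825609919
handle shift px [24.46491228 10.24561404] [28.17647059  8.81900452] basket diff 31.05694648993618
```

```bash
python3 - <<'E'
from h import *
s,K,C=grab("scene"); s0=cv2.imread("pics/scene0.png")[:,:,::-1]
for im in(s,s0):
    m=(im[170:215,258:292].mean(2)<38); n,l,st,ce=cv2.connectedComponentsWithStats(m.astype(np.uint8)); i=1+st[1:,4].argmax(); print(st[i],ce[i])
print(proj(K,C,(.674,-.029,.174)),proj(K,C,(.674,-.029,.178)))
b=cv2.matchTemplate(s[:,:,0],s0[183:206,262:290,0].copy(),cv2.TM_CCOEFF_NORMED);print(cv2.minMaxLoc(b))
E
```

```text
[  7  16  22  18 269] [17.29739777 24.6394052 ]
[  7  16  22  18 265] [17.33962264 24.69056604]
[274.11529654 193.19555095] [273.96842925 191.44819523]
(-0.8171053528785706, 0.9694343209266663, (279, 76), (262, 183))
```

The handle is back at its starting pixel (0.05 px off, about 0.1 mm), both jars lie within 46 mm of the dish centre, and the blocks are in the tray. Handing in.

```bash
python3 -c "
from rig import job
print(job.job_done())"
```

```text
the job is handed in; nothing more can be done
None
```

The job is handed in after about 45 s of the 210 s: both jars found are in the dish, all three blocks are in the tray, the empty basket is down, and in the last pictures the bystanders look unmoved; no verdict came back.

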